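# Lock the chip in the test socket and hold the loupe in focus over it

### The job

First swing the clamp lever of the test socket all the way down, so that the chip is locked in. Then pick up the loupe by its handle and hold it level, with its lens centred over the chip and level with the stop collar on the column, which marks the focal height. Finish while still holding it steady there in the gripper; do not knock the stand or the socket with the loupe, and leave the other things on the bench where they are.

Things in the scene. Friction and masses are not known exactly. Their poses are not given: they have to be found in the camera images.
- stand: Inspection stand, fixed to the bench: grey base plate 150 (x) x 180 (y) x 12 mm; origin at the centre of its underside, z up, x away from the robot and y to the left at zero yaw. It carries, in its own frame, a 62 x 124 mm circuit board (top 22 mm above the bench) centred at x -15, y 0, with the socket on it, and a header strip 33 mm tall at x -42, y +15 to +45.
- socket_top (a point): Middle of the top of the black test socket (ZIF type), 35 mm above the bench: 26 mm wide along the stand's x, 68 mm long along its y. Chip in its +y end, clamp lever at its -y end.
- column_top (a point): Top of the stand's upright steel column (12 mm thick), 135 mm above the bench, in the base plate's far left corner (stand x +55, y +70). The black stop collar sits on it, 26 mm across, with a thumbscrew reaching 26 mm from the axis towards the stand's +x.
- chip_top (a point): Middle of the top face of the chip in the socket: black 28-pin package 36 mm long (along the stand's y), 14 mm wide; its top is 40 mm above the bench. The chip sits at the socket's end away from the lever.
- focus_mark (a point): Middle of the black stop collar on the stand's column; the collar is 12 mm tall and its middle is 100 mm above the bench, i.e. 60 mm above the chip's top. This is the marked focal height for the middle of the loupe's lens.
- zif_lever (a joint): Angle of the socket's clamp lever (rad): 0 = shut, lying level and pointing outwards from the socket's end (towards the stand's -y); 1.57 = open, standing upright. It stays where it is left (friction: about 2 N at its tip) and stops hard at 0.
- lever_hinge (a point): Hinge of the clamp lever, at the -y end of the socket, 30 mm above the bench. The hinge axis runs along the stand's x.
- lever_tip (a point): Middle of the lever's black finger tab, 30 mm from the hinge. The steel lever is 5 mm wide and 4 mm thick; the tab is 11 mm wide, 14 mm long, 6 mm thick, and ends 37 mm from the hinge.
- loupe_grip (a point): Grip point of the loupe, mid cross-section, 8 mm above the bench as it lies flat: straight black handle 14 mm wide, 16 mm tall, from 26 mm ahead to 64 mm behind this point. Own x points along the handle to the lens, z is the lens axis, upright when the loupe is level. The loupe weighs about 70 to 110 g; its balance point is about 22 mm ahead of it, towards the lens.
- loupe_lens (a point): Centre of the loupe's lens: black round bezel 58 mm across and 16 mm tall with a glass lens in it. It lies 62 mm ahead of loupe_grip along the loupe's own x, at the same height. As it lies flat the lens centre is 8 mm above the bench.
- cutters: Bystander, loose: side cutters, 115 mm long, 26 wide, 18 tall; origin at the centre of its underside.
- hub: Bystander, loose: black USB hub box, 58 x 90 x 22 mm; origin at the centre of its underside.
- adapter: Bystander, loose: black block-shaped plug adapter, 45 x 45 x 36 mm; origin at the centre of its underside.
- tape: Bystander, loose: amber roll of tape, diameter 80, hole 60, 18 mm tall; origin at the centre of its underside.
- board: Bystander, loose: small green circuit board on brass pillars, 50 x 40 x 12 mm; origin at the centre of its underside.
- dish: Bystander, loose: low round amber glass dish, diameter 64, 20 mm tall; origin at the centre of its underside.
- tweezers: Bystander, loose: dark steel tweezers, 130 mm long, 7 mm tall; origin at the centre of its underside.
- loupe: The whole loupe, 155 mm long; origin 8 mm below loupe_grip, on its underside, same axes.
There are look-alikes about, which are no part of the job. Leave any blue or green look-alike of the stand alone.

How it is judged:
On the way, in this order (a step that is already met when the one before it is completed fails the run):
1. the clamp lever is swung shut (value of joint zif_lever below 0.12 rad), for 0.2 s.
2. the loupe is lifted off the bench in the fingers (height (world z) of loupe_grip above 0.05 m and contact force between loupe and the fingers above 1 N), for 0.2 s.
At the end, for the whole second after the job is handed in: The lever is shut (within 0.12 rad of level); the fingers hold the loupe still, free of the stand, with the lens centre within 10 mm (sideways) of the middle of the chip, within 7 mm of the height of the collar's middle, and level within 0.12 rad (value of joint zif_lever below 0.12 rad and horizontal distance between loupe_lens and chip_top below 0.01 m and z of loupe_lens in the frame of focus_mark between -0.007 and 0.007 m and angle between loupe's own z axis and vertical below 0.12 rad and contact force between loupe and the fingers above 1 N and contact force between loupe and stand below 0.2 N and linear speed of loupe below 0.02 m/s and angular speed of loupe below 0.15 rad/s); the arm keeps its last pose, push and grip.
It fails at once if the loupe knocks the stand or the socket (contact force between loupe and stand above 2 N).
It fails at once if another thing on the bench is moved by more than 25 mm (distance of any of cutters, hub, adapter, tape, board, dish, tweezers from where it was at the start of the episode above 0.025 m).
It also fails if it takes over 54 s, if anything falls off the work surface, if the arm or the gripper's body presses on something with over 40 N, if the wrist force passes 120 N, or if a joint passes its speed limit or range.

### The arm

A 6-joint arm with a two-finger parallel gripper is mounted at the origin on the work surface. World frame = base frame: x ahead of the robot, y to its left, z up, the work surface at z = 0. Lengths are in m, angles in rad, forces in N, time in s.
With the tool pointing down it reaches from about 0.425 to 0.95 m from the base axis. Payload 3.5 kg.
Tool frame: the origin (TCP) lies midway between the tips of the shut fingers; the grasp point (between the pads) lies 19 mm behind it; z points along the fingers, y is the line along which they close (so a half turn about z gives the same grasp; the last joint's range is limited). The gripper opens to 85 mm and grips with 20 to 120 N. Pads are 22 mm wide; open, the fingers measure 114 mm over their backs; the gripper's body (76 mm by 85 mm) begins 54 mm behind the grasp point. The pads swing forward as they close: fully open they stand 13 mm farther back than shut.
Start: joints at [1.088, 0.286, 1.577, -0, 1.279, -0.15], TCP at [0.22, 0.638, 0.231] pointing down, gripper open.
Joint ranges: [-2.77, 2.77], [-0.9, 2.22], [0.21, 2.48], [-1.53, 4.67], [0.24, 2.81], [-2.84, 2.84]. Speed limits (rad/s): [2.79, 2.79, 3.14, 3.14, 3.14, 3.14].

### API

Orientations are given as a unit quaternion [x, y, z, w].
In Python, from plant import ctrl, cams, order gives the robot as it stands.
- The arm moves only by the tool move_arm, never from a script. Its argument "plan" is one flat list of numbers, 7 for each row, row after row: the shift along the world's x, y, z in mm, then the turn, a rotation vector about the world's x, y, z in degrees, then the finger opening in mm, from 0 to 85.4. A call has 1 to 12 rows; each row shifts and turns the commanded pose from where the row before left it; what a row does not reach is not made up. A row lasts 1/10 s, in which the tool goes at most 50 mm and 8.59 degrees, less where a joint would pass 70% of its speed; a pose out of reach is approached as far as the arm can. A call is refused whole if a number of a shift passes 50 or a number of a turn 8.59, either way. A call with a gripper value outside its range is refused whole. The fingers move at their own pace and stop on an object; "newtons" is the grip in N (left out, the last holds). Time passes only in rows, so rows that do not move let the fingers close. It gives the time, the measured TCP pose, the force, the opening and the grip force at its end, in the units of the state.
- ctrl.get_state(): the state, without advancing time (a new reading comes with each control period).
- cams.read_camera(name): name is "scene" or "top"; returns a dict with "color" (480x640x3 uint8, red, green, blue), "fov_y" (degrees; the focal length in pixels is half the picture's height over the tangent of half this angle, whatever the lens; pixels are square), "cx", "cy" (the principal point, pixels), "origin" and "orientation" of the camera in the world. Camera axes: x right, y up, looking along -z (the intrinsics and any distortion apply to the point x, -y, -z); pixel columns grow to the right and rows downward; lengths in m; the calibration is good to about 2 mm. A picture is of the moment at which its call begins. There is no depth.
- order.sign_off(): hands the job in; it is judged then, once.
The state is a dict: "time": time; "qpos": joint angles; "dq": joint speeds; "joint_efforts": joint torques, N m; "eef_pos": TCP position; "tcp_rot": TCP orientation; "contact_force": force on the tool from outside, world axes, zero at the start; "wrist_torque": the same for the moment, N m; "opening": opening from 0.0 (shut) to 1.0 (fully open); "finger_force": force on a finger pad.
Only numpy, scipy, OpenCV 4.12 (cv2) and the standard library are available. Lean on these libraries where they do the work, as an engineer would, in place of code of your own. Each camera call takes 0.05 s, during which the arm holds its last target. There are 200 camera calls.

## Working session

There is one attempt and no reset: what is moved stays moved. The work goes in short steps, Python scripts to look and compute and a tool call to move; the robot and the scene stay as the last step left them, time stands still between calls to the robot, and variables do not carry over. Pictures are saved under pics/ and viewed, at most 10 in all, crops included, and the job is handed in when it is done.

Besides the shell and the picture viewer there is one more tool, called as name(argument=value, ...) on one line, values as JSON. move_arm: Moves the arm, as the interface text tells. Its arguments: {"type":"object","properties":{"plan":{"type":"array","items":{"type":"number"}},"newtons":{"type":"number"}},"required":["plan"]}

```bash
mkdir -p pics
cat > h.py <<'E'
import numpy as np,cv2
from scipy.spatial.transform import Rotation as R
from plant import ctrl,cams,order
def cam(n,f=None):
    d=cams.read_camera(n)
    if f: cv2.imwrite(f,d["color"][:,:,::-1])
    return d
def ray(d,u,v,z):
    f=240/np.tan(np.radians(d["fov_y"])/2)
    K=np.array([[f,0,d["cx"]],[0,f,d["cy"]],[0,0,1]])
    p=np.array([u,v],float)
    dist=d.get("distortion")
    if dist is not None: p=cv2.undistortPoints(p.reshape(1,1,2),K,np.array(dist,float),P=K).ravel()
    r=R.from_quat(d["orientation"]).apply([(p[0]-d["cx"])/f,-(p[1]-d["cy"])/f,-1])
    o=np.array(d["origin"]); return o+r*(z-o[2])/r[2]
def proj(d,P):
    f=240/np.tan(np.radians(d["fov_y"])/2)
    c=R.from_quat(d["orientation"]).inv().apply(np.array(P)-d["origin"])
    q=np.array([c[0],-c[1],-c[2]])
    K=np.array([[f,0,d["cx"]],[0,f,d["cy"]],[0,0,1]])
    dist=np.array(d.get("distortion") if d.get("distortion") is not None else [0.]*5,float)
    return cv2.projectPoints(q.reshape(1,3),np.zeros(3),np.zeros(3),K,dist)[0].ravel()
E
python3 - <<'E'
from h import *
for n in("scene","top"):
    d=cam(n,f"pics/{n}0.png"); print({k:v for k,v in d.items() if k!="color"})
print(ctrl.get_state())
E
ls
```

```text
{'fov_y': 47.02421881978415, 'cx': 322.63521539983304, 'cy': 238.8396456239767, 'origin': array([ 1.15301349, -0.42559706,  1.01530542]), 'orientation': array([0.29638891, 0.15578498, 0.45800023, 0.82348069])}
{'fov_y': 46.96797080205802, 'cx': 322.6458087425544, 'cy': 234.2004385318935, 'origin': array([ 0.30870334, -0.01827198,  1.18667664]), 'orientation': array([-0.06062736,  0.07122562,  0.7139313 , -0.69394044])}
{'time': 0.1, 'qpos': array([ 1.08800464e+00,  2.87146881e-01,  1.57803631e+00, -1.58264029e-05,
        1.27861345e+00, -1.49995952e-01]), 'dq': array([ 0.00077046, -0.00102953, -0.0048492 ,  0.00115069,  0.0008585 ,
        0.00081053]), 'joint_efforts': array([ 8.94567784e-04, -4.07294548e+01, -2.93700081e+01, -1.34351103e-04,
        3.45699089e-03,  1.86955765e-05]), 'eef_pos': array([0.22020479, 0.63743637, 0.23003587]), 'tcp_rot': array([ 1.65628697e-01,  9.86187569e-01, -1.04965035e-03, -3.35676132e-04]), 'contact_force': array([-0.07137427,  0.23954185,  0.08091943]), 'wrist_torque': array([ 0.00159699, -0.06014423, -0.01123851]), 'finger_force': 0.0, 'opening': 1.000678902112284}
h.py
pics
```

View pics/scene0.png

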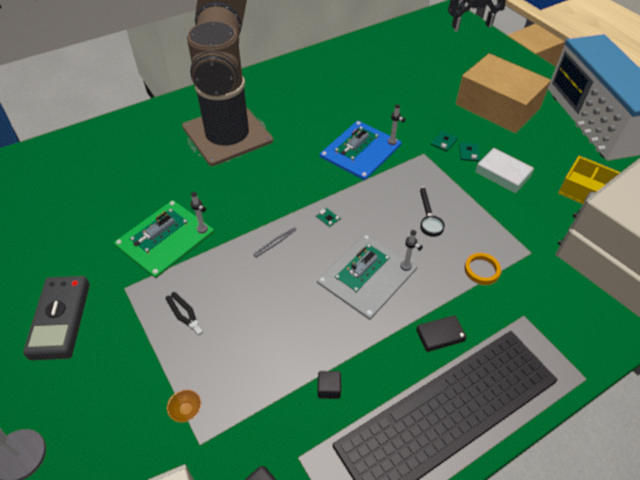

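View pics/top0.png

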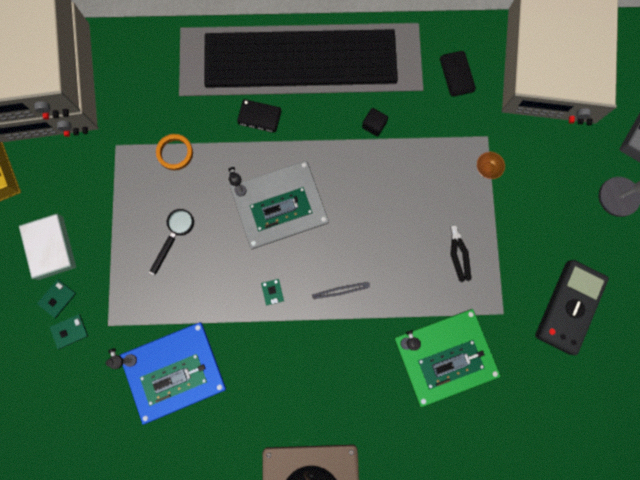

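The top view shows three stands: grey (280,205), blue (172,375) and green (447,358). The task calls for the grey one. There is only one loupe, with its lens at (180,222) and its handle running to (153,272). I'll check this choice in one close crop.

Run:
```python
from h import *
a=cv2.imread("pics/top0.png")[140:290,140:340]; b=cv2.imread("pics/scene0.png")[180:330,310:460]
a=cv2.resize(a,None,fx=4,fy=4,interpolation=2)[:600]; b=cv2.resize(b,None,fx=4,fy=4,interpolation=2)
cv2.imwrite("pics/c1.png",a);cv2.imwrite("pics/c2.png",b)
```

```text
(no output)
```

View pics/c1.png

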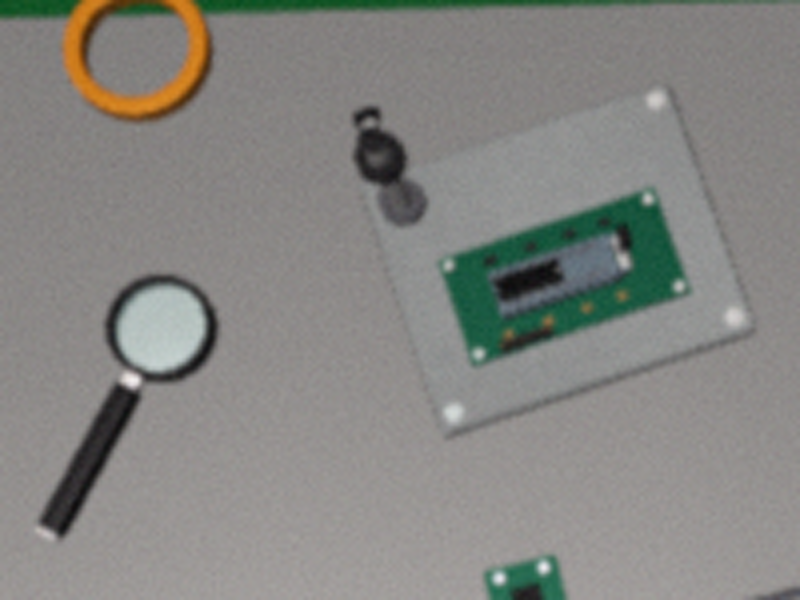

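View pics/c2.png

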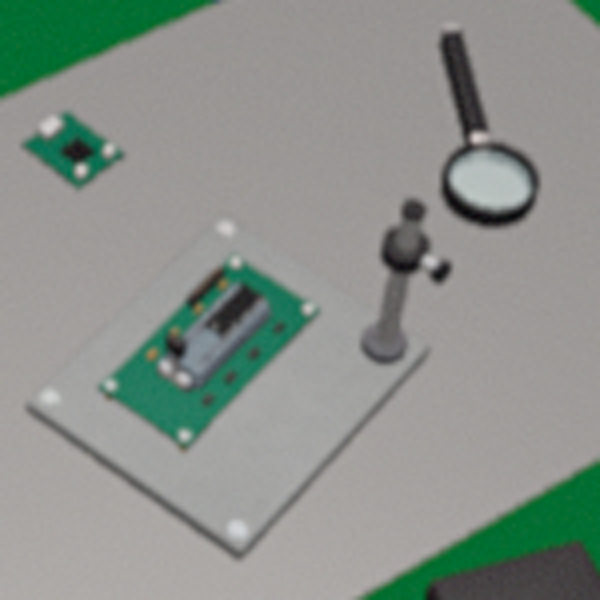

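Run:
```python
from h import *
t=cam("top");s=cam("scene")
T=lambda x,y,z:ray(t,140+x/4-.375,140+y/4-.375,z)
S=lambda x,y,z:ray(s,310+x/4-.375,180+y/4-.375,z)
np.set_printoptions(precision=4,suppress=True)
pc=[(448,265),(648,199),(680,286),(478,354)]
P=np.array([T(*p,.024) for p in pc]);print("pcbT",P.mean(0),P)
ps=[(236,262),(309,309),(184,435),(111,386)]
Q=np.array([S(*p,.024) for p in ps]);print("pcbS",Q.mean(0),Q)
g=[(657,100),(734,317),(453,413)];print("plate diag mid",(T(*g[0],.014)+T(*g[2],.014))/2)
# yaw from long edges of pcb
for A in (P[1]-P[0],P[2]-P[3]): print("yaw top",np.degrees(np.arctan2(-A[1],-A[0]))-90)
for A in (Q[3]-Q[0],Q[2]-Q[1]): print("yaw sc",np.degrees(np.arctan2(-A[1],-A[0]))-90)
print("chip",T(529,279,.04),S(240,308,.04))
print("tab",T(625,237,.067),S(175,343,.067))
print("lens",T(161,327,.014),S(490,182,.014))
print("hend",T(48,531,.010),S(452,27,.010))
# loupe mask by contours
im=t["color"];hsv=cv2.cvtColor(im,cv2.COLOR_RGB2GRAY)
m=((hsv<60)*255).astype(np.uint8);m[:, :140]=0;m[:200]=0;m[280:]=0;m[:,200:]=0
c=max(cv2.findContours(m,0,2)[0],key=cv2.contourArea)
full=[c.reshape(-1,2).min(0),c.reshape(-1,2).max(0)];print(full)
```

```text
pcbT [0.5869 0.0501 0.024 ] [[ 0.5945  0.1125  0.024 ]
 [ 0.6285  0.0037  0.024 ]
 [ 0.5796 -0.0124  0.024 ]
 [ 0.5451  0.0967  0.024 ]]
pcbS [0.5911 0.0496 0.024 ] [[ 0.5492  0.0961  0.024 ]
 [ 0.5985  0.1118  0.024 ]
 [ 0.6323  0.0033  0.024 ]
 [ 0.5845 -0.0127  0.024 ]]
plate diag mid [0.6014 0.0545 0.014 ]
yaw top 17.363133754534772
yaw top 17.535314931407143
yaw sc 17.996460837998086
yaw sc 17.256630480752477
chip [0.5818 0.0677 0.04  ] [0.5868 0.0708 0.04  ]
tab [0.5965 0.0154 0.067 ] [0.6036 0.0138 0.067 ]
lens [0.5666 0.2687 0.014 ] [0.5725 0.2668 0.014 ]
hend [0.4579 0.3277 0.01  ] [0.4557 0.332  0.01  ]
[array([151, 237], dtype=int32), array([174, 273], dtype=int32)]
```

The crop confirms the grey stand. The lever is upright at its right end (625,237), the chip is at its left end, and the loupe lies free. Averaging the two views, in metres:

| Item | Position |
|---|---|
| PCB centre | (.589, .050), yaw 17.5° |
| Chip | (.584, .069) |
| Lever tab | (.600, .015) |
| Loupe lens | (.5695, .268), yaw −29° |

I'll set out with the fingers shut.

move_arm(plan=[23,-38,0,0,0,-3.5,0,23,-38,0,0,0,-3.5,0,23,-38,0,0,0,-3.5,0,23,-38,0,0,0,-3.5,0,23,-38,0,0,0,-3.5,0,23,-38,0,0,0,-3.5,0,23,-38,0,0,0,-3.5,0,23,-38,0,0,0,-3.5,0,23,-38,0,0,0,-3.5,0,23,-38,0,0,0,-3.5,0,23,-38,0,0,0,-3.5,0,23,-38,0,0,0,-3.5,0])

```text
time: 1.4
eef_pos: [0.497, 0.1803, 0.2313]
tcp_rot: [0.509, 0.861, 0.0, 0.0]
contact_force: [0.6, 0.2, 0.7]
opening: -0.001
finger_force: 0.0
```

move_arm(plan=[24,-36,-10,0,0,-3,0,24,-36,-30,0,0,-3,0,24,-36,-30,0,0,-3,0,24,-36,-30,0,0,-2.5,0,0,0,-30,0,0,0,0,0,0,0,0,0,0,0,0,0,0,0,0,0,0])

```text
time: 2.1
eef_pos: [0.5882, 0.0436, 0.1055]
tcp_rot: [0.592, 0.806, -0.0, -0.001]
contact_force: [0.4, -0.3, 0.4]
opening: -0.001
finger_force: 0.0
```

Run:
```python
from h import *
t=cam("top");s=cam("scene");st=ctrl.get_state();print(st["eef_pos"],st["tcp_rot"],st["qpos"],st["contact_force"])
a=t["color"][150:250,220:340,::-1];b=s["color"][210:310,320:440,::-1]
cv2.imwrite("pics/c3.png",cv2.resize(np.hstack([a,b]),None,fx=3.3,fy=3.3,interpolation=2))
```

```text
[0.58976786 0.044088   0.10790003] [0.59128122 0.80646396 0.00082956 0.00130936] [-9.68692573e-02  2.34233184e-01  1.88071559e+00  1.05102752e-04
  1.02354512e+00 -4.02425161e-01] [0.09652856 0.64333402 0.64443583]
```

View pics/c3.png

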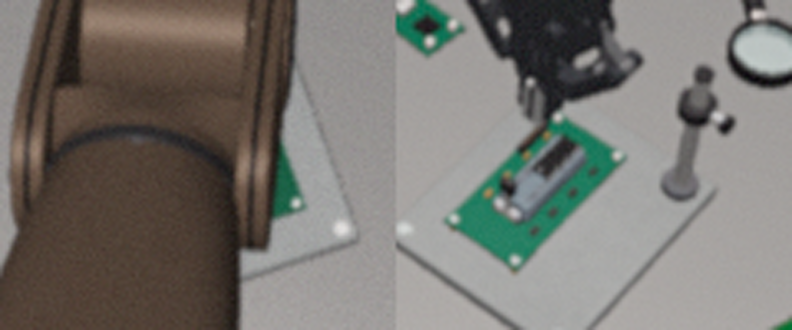

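The top view is blocked by the arm. In the scene crop the fingertip appears near (535,110), above the socket, and the lever tab is still upright at (508,185). I'll check the TCP projection against this.

Run:
```python
from h import *
s=cam("scene")
cr=lambda P:(lambda q:((q-[320,210])*3.3+[396,0]).round())(proj(s,P))
r=R.from_euler('z',17.5,degrees=True)
print("tcp",cr([.589,.044,.107]), "grasp",cr([.589,.044,.126]))
c=np.array([.589,.050,0])
for y in(-.034,-.037): 
  for z in(.03,.06,.067): print(y,z,cr(c+r.apply([0,y,z])))
```

```text
tcp [536. 110.] grasp [538.  91.]
-0.034 0.03 [504. 209.]
-0.034 0.06 [507. 182.]
-0.034 0.067 [507. 176.]
-0.037 0.03 [501. 212.]
-0.037 0.06 [504. 185.]
-0.037 0.067 [504. 179.]
```

move_arm(plan=[0,0,-17,0,0,0,0,0,0,-17,0,0,0,0,0,0,-16,0,0,0,0,0,0,0,0,0,0,0,0,0,0,0,0,0,0])

```text
time: 2.75
eef_pos: [0.5891, 0.0437, 0.0564]
tcp_rot: [0.592, 0.806, 0.0, 0.0]
contact_force: [0.7, -1.3, 0.6]
opening: 0.0
finger_force: 0.0
```

move_arm(plan=[3,-9,0,0,0,0,0,3,-9,0,0,0,0,0,3,-9,0,0,0,0,0,3,-9,0,0,0,0,0,2,-6,0,0,0,0,0,0,0,0,0,0,0,0])

```text
time: 3.35
eef_pos: [0.6036, -0.0001, 0.0562]
tcp_rot: [0.592, 0.806, -0.0, 0.001]
contact_force: [1.6, -0.3, 0.3]
opening: 0.003
finger_force: 0.1
```

move_arm(plan=[1,-4,-5,0,0,0,0,1,-4,-5,0,0,0,0,1,-2,-5,0,0,0,0,0,0,-4,0,0,0,0,0,0,-3,0,0,0,0,0,0,0,0,0,0,0])

```text
time: 3.95
eef_pos: [0.6055, -0.0084, 0.0332]
tcp_rot: [0.592, 0.806, -0.0, -0.001]
contact_force: [0.3, 0.5, 0.1]
opening: 0.001
finger_force: 0.0
```

Run:
```python
from h import *
s=cam("scene");print(ctrl.get_state()["contact_force"],ctrl.get_state()["eef_pos"])
cv2.imwrite("pics/c4.png",cv2.resize(s["color"][230:310,310:410,::-1],None,fx=6,fy=6,interpolation=2))
```

```text
[-0.63017418 -0.0395749   0.03709706] [ 0.60525389 -0.00821704  0.03322482]
```

View pics/c4.png

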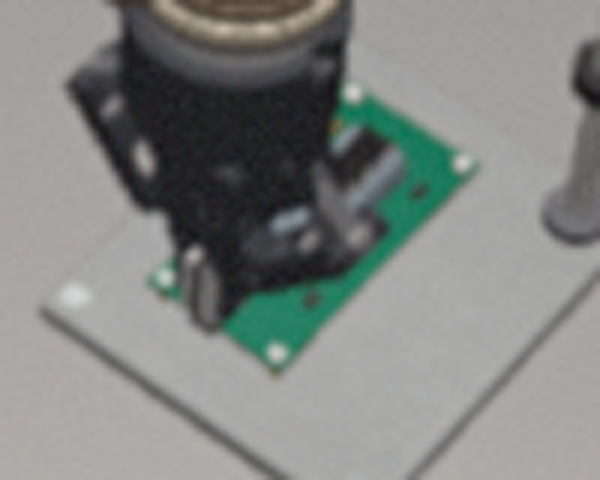

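The picture shows the shut fingers over the tab spot near (205,300), with the lever hidden behind them. There is no force yet, so I'll press a little lower until I feel the stop.

move_arm(plan=[0,0,-1,0,0,0,0,0,0,-1,0,0,0,0,0,0,0,0,0,0,0])

```text
time: 4.3
eef_pos: [0.6055, -0.0082, 0.0329]
tcp_rot: [0.592, 0.806, -0.0, -0.001]
contact_force: [-5.2, 0.3, 7.1]
opening: -0.0
finger_force: 3.5
```

The stop was felt at z 0.033, which is the level height of the tab, so the lever is shut. I'll lift and go over to the loupe.

move_arm(plan=[0,0,43,0,0,0,0,0,0,43,0,0,0,0,0,0,43,0,0,0,0,-12,43,0,0,0,6.2,30,-12,43,0,0,0,6.2,60,-12,43,0,0,0,6.2,60,-12,43,0,0,0,6.2,60,-12,43,0,0,0,6.2,60,-12,43,0,0,0,6.2,60,-10,43,0,0,0,6.5,60,0,0,0,0,0,0,60,0,0,0,0,0,0,60])

```text
time: 5.5
eef_pos: [0.523, 0.2932, 0.1604]
tcp_rot: [0.248, 0.969, -0.0, -0.0]
contact_force: [-0.4, 0.2, -0.1]
opening: 0.701
finger_force: 0.0
```

Run:
```python
from h import *
t=cam("top");s=cam("scene");st=ctrl.get_state();print(st["eef_pos"],st["tcp_rot"],st["opening"])
a=t["color"][170:290,140:340,::-1];b=s["color"][150:310,320:470,::-1]
a=cv2.resize(a,(400,240),interpolation=2);a=cv2.copyMakeBorder(a,0,187,0,0,0)
b=cv2.resize(b,(400,427),interpolation=2)
cv2.imwrite("pics/c5.png",np.hstack([a,b]))
for P in ([.5695,.268,.012],[.515,.298,.012],[.457,.33,.01]): print(proj(t,P),proj(s,P))
```

```text
[0.52386308 0.29156806 0.16051947] [ 2.49872668e-01  9.68278625e-01 -3.45087558e-04 -1.85410922e-04] 0.6997754816700097
[180.44529473 220.27154499] [431.57612883 224.65725745]
[165.96495526 245.43513032] [427.00168499 205.57934401]
[150.50851503 272.82576594] [422.31400094 186.98348612]
```

View pics/c5.png

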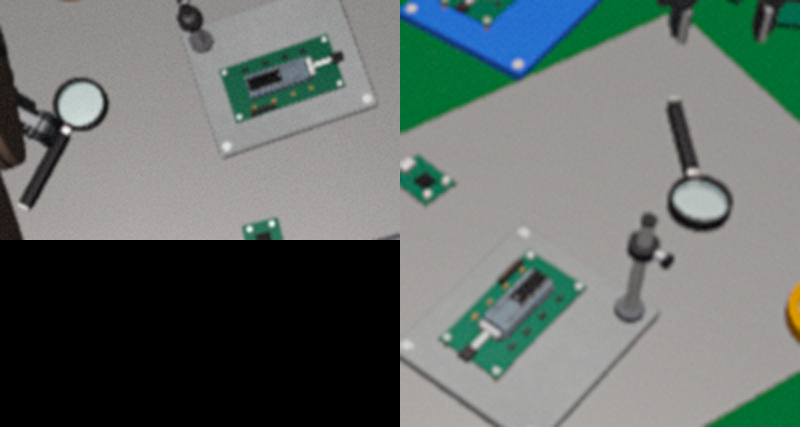

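The lever now lies flat and outward, with its tab at about (338,57) in the left half. The loupe is untouched and the fingers are above its handle. Descending to grip.

move_arm(plan=[0,0,-45,0,0,0,60,0,0,-45,0,0,0,60,0,0,-40,0,0,0,60,0,0,-15,0,0,0,60,0,0,-10,0,0,0,60,0,0,0,0,0,0,60], newtons=50)

```text
time: 6.2
eef_pos: [0.5243, 0.2917, 0.0057]
tcp_rot: [0.25, 0.968, -0.0, -0.0]
contact_force: [0.5, -0.4, -0.3]
opening: 0.702
finger_force: 0.0
```

move_arm(plan=[0,0,0,0,0,0,25,0,0,0,0,0,0,15,0,0,0,0,0,0,5,0,0,0,0,0,0,5,0,0,0,0,0,0,5,0,0,0,0,0,0,5,0,0,0,0,0,0,5])

```text
time: 6.9
eef_pos: [0.5252, 0.293, 0.0078]
tcp_rot: [0.249, 0.968, 0.001, 0.001]
contact_force: [0.2, -0.4, 6.5]
opening: 0.143
finger_force: 51.2
```

move_arm(plan=[0,0,5,0,0,0,5,0,0,15,0,0,0,5,0,0,25,0,0,0,5,0,0,35,0,0,0,5,0,0,40,0,0,0,5,0,0,35,0,0,0,5,0,0,10,0,0,0,5,0,0,0,0,0,0,5,0,0,0,0,0,0,5])

```text
time: 7.8
eef_pos: [0.5227, 0.292, 0.1692]
tcp_rot: [0.249, 0.968, -0.001, -0.001]
contact_force: [0.5, -0.2, -0.8]
opening: 0.145
finger_force: 50.3
```

Run:
```python
from h import *
s=cam("scene");t=cam("top");st=ctrl.get_state();print(st["eef_pos"],st["tcp_rot"],st["opening"],st["wrist_torque"])
cv2.imwrite("pics/top6.png",t["color"][:,:,::-1]);cv2.imwrite("pics/scene6.png",s["color"][:,:,::-1])
p=st["eef_pos"]+[0.0455,-.0252,.002];print(p,proj(t,p),proj(s,p))
u,v=proj(s,p).astype(int);b=s["color"][v-50:v+50,u-50:u+50,::-1]
u,v=proj(t,p).astype(int);a=t["color"][v-50:v+50,u-50:u+50,::-1]
cv2.imwrite("pics/c6.png",cv2.resize(np.hstack([a,b]),None,fx=4,fy=4,interpolation=2))
```

```text
[0.5223137  0.29178915 0.1679733 ] [ 0.24931831  0.96841829 -0.00139986 -0.00210784] 0.13896041257963637 [ 0.00748051  0.01240031 -0.03518286]
[0.5678137  0.26658915 0.1699733 ] [161.02674458 203.48683742] [442.75080325 177.30543556]
```

View pics/c6.png

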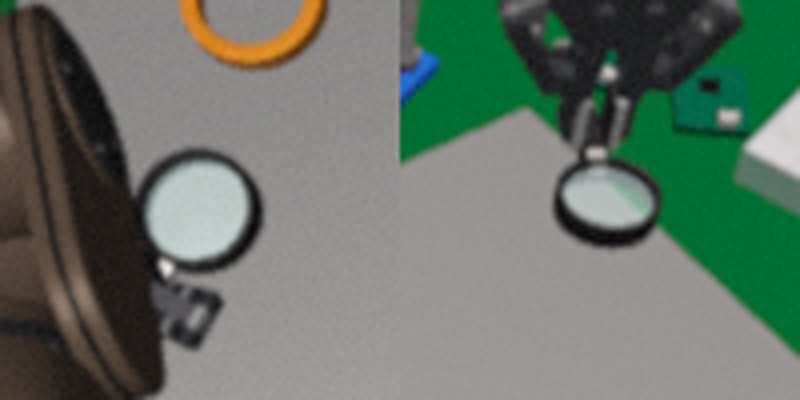

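The loupe is held level. The lens sits at (200,209) in the left half and (606,203) in the right, within 2 px of where I predicted. Carrying it above the column height to the chip, smoothly.

move_arm(plan=[1,-10,0,0,0,0,5,2,-25,0,0,0,0,5,3,-35,0,0,0,0,5,4,-40,0,0,0,0,5,3,-40,0,0,0,0,5,2,-28,0,0,0,0,5,1,-15,0,0,0,0,5,1,-5,0,0,0,0,5,0,0,0,0,0,0,5,0,0,-20,0,0,0,5,0,0,-20,0,0,0,5,0,0,0,0,0,0,5])

```text
time: 9.1
eef_pos: [0.5383, 0.0958, 0.1275]
tcp_rot: [0.248, 0.969, -0.001, -0.003]
contact_force: [-0.4, 0.1, -1.5]
opening: 0.143
finger_force: 50.3
```

Run:
```python
from h import *
np.set_printoptions(precision=4,suppress=True)
s=cam("scene");t=cam("top");st=ctrl.get_state();print(st["eef_pos"],st["tcp_rot"],st["contact_force"])
lens=st["eef_pos"]+[0.0455,-.0252,.002];print(lens)
for n,d in(("s",s),("t",t)):
    print(n,proj(d,lens),proj(d,lens+[0,0,.008]),"chip",proj(d,[.584,.069,.04]),"collar",proj(d,[.6348,.1378,.1]))
b=s["color"][195:295,330:430,::-1];a=t["color"][150:250,200:300,::-1]
cv2.imwrite("pics/c7.png",cv2.resize(np.hstack([a,b]),None,fx=4,fy=4,interpolation=2))
```

```text
[0.5406 0.0955 0.1306] [ 0.2485  0.9686 -0.     -0.0006] [ 0.2865  0.3063 -0.5609]
[0.5861 0.0703 0.1326]
s [372.8005 229.6685] [373.1287 227.1965] chip [368.2438 256.0877] collar [410.5034 241.7994]
t [266.8508 196.4602] [266.4942 195.4228] chip [271.2424 208.3861] collar [234.7975 178.1611]
```

View pics/c7.png

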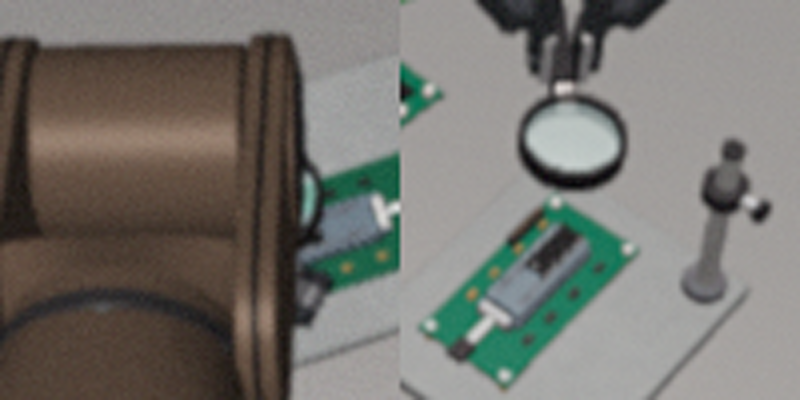

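In the right half the lens envelope centre is at (573,142), the same as the arm's prediction. The chip is at (555,252) and the collar at (725,188), so the sideways error is about 1–2 mm. Descending 33 mm to the collar height.

move_arm(plan=[0,0,-8,0,0,0,5,0,0,-10,0,0,0,5,0,0,-10,0,0,0,5,0,0,-5,0,0,0,5,0,0,0,0,0,0,5,0,0,0,0,0,0,5])

```text
time: 9.8
eef_pos: [0.5409, 0.0943, 0.0977]
tcp_rot: [0.249, 0.968, -0.0, -0.0]
contact_force: [-0.3, 0.0, -0.5]
opening: 0.14
finger_force: 50.4
```

Run:
```python
from h import *
np.set_printoptions(precision=4,suppress=True)
E=[]
for i in range(8):
    s=cam("scene");E.append(ctrl.get_state()["eef_pos"])
e=np.mean(E,0);print(e,np.std(E,0),ctrl.get_state()["tcp_rot"])
L=e+[0.0455,-.0252,.002];print(L,proj(s,L),[proj(s,[.586,.070,z]) for z in(.09,.1,.11)])
# bezel: dark pixels + glass, bounding ellipse of the lens region
g=cv2.cvtColor(s["color"],cv2.COLOR_RGB2GRAY);u,v=proj(s,L).astype(int)
cv2.imwrite("pics/c8.png",cv2.resize(s["color"][v-50:v+50,u-50:u+65,::-1],None,fx=5,fy=5,interpolation=2));print(u,v)
```

```text
[0.5412 0.0944 0.0982] [0.0001 0.     0.0001] [0.2493 0.9684 0.     0.0002]
[0.5867 0.0692 0.1002] [371.2486 239.8128] [array([370.9927, 242.4467]), array([371.3802, 239.5229]), array([371.7727, 236.5605])]
371 239
```

View pics/c8.png

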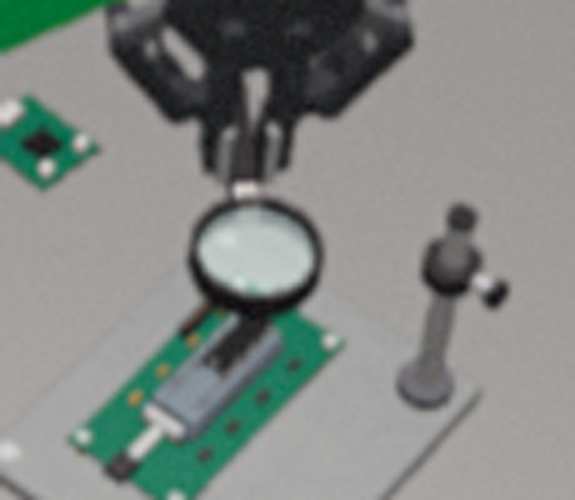

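In this picture the lens is centred at (255,255), within 0.5 px of the prediction for the point over the chip at 100 mm. The collar at (452,263) agrees with its 100 mm height, and the lever is flat at (125,465). Handing in.

```bash
python3 -c "
from plant import order;print(order.sign_off())"
```

```text
the job is handed in; nothing more can be done
None
```

I swung the lever fully shut and handed the job in with the loupe held level over the chip at collar height. By my measurements the lens is within about 3 mm of the chip's centre and 1 mm of the focal height; the hand-in gave no verdict.

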